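Take the rock out of the dial gauge stand

TASK

The dial gauge stand tips when you lean on its front corners, because both front corner screws have been backed off. Turn each black knob clockwise, gently and by feel, until its foot has just taken up a light but definite load (about 10 N, one kilogram, each), so that the stand sits firmly on all five feet; do not jack it up off its three fixed feet, do not shift it, and leave the things around it alone.

Things in the scene. Friction and masses are not known exactly. Their poses are not given: they have to be found in the camera images.
- gauge_stand: loose dial gauge stand, 8 kg: grey cast plate 220 (x) x 300 (y) mm, 20 to 46 mm above the table, on three fixed feet; column at the back, arm and dial (290 mm high) over the middle, all over 130 mm from the knobs. Pressing a front corner down with about 20 N tips it. Origin under the plate's middle at table height; x to its back (column), y to its left, z up
- screw_left (a point): on the upright axis of the left front adjusting screw, 75 mm above the table, fixed on the stand (not on the screw). Round black knurled knob, 38 dia x 18 mm, spanning 66 to 84 mm above the table or up to 2.3 mm lower; brass bush, 26 dia, below it up to 53 mm. Clockwise from above, knob and foot go down together 8 mm a turn (1.27 mm per rad); about 6 rad in all. Stays as left
- screw_right (a point): the same for the right front screw, made alike. Either screw turns with 0.03 N m while its foot hangs free; once down, the foot twists on its pad and adds about 0.015 N m per N of load while turning, falling to about 0.008 per N just after stopping and fading on (friction varies by 15%). Foot and stand give a little: each 0.1 rad past touch adds about 1.3 N
- pad_left: flat round steel foot pad, 62 dia x 4 mm, fixed on the table under the left screw's rubber foot; origin at the centre of its underside. At the start the foot hangs 0.7 to 3.1 mm above it, a gap hidden under the plate that shows in no reading and differs left and right: 0.55 to 2.45 rad of turning
- pad_right: the same pad under the right screw's foot, which hangs 0.7 to 3.1 mm above it at the start
- pad_front: the same pad under the stand's fixed front middle foot, which carries about half of the weight at the start
- pad_rear_left: the same pad under the stand's fixed rear left foot
- pad_rear_right: the same pad under the stand's fixed rear right foot
- tube_open: white open product tube, 45 dia x 118 mm, a bystander; origin at the centre of its underside
- tube_capped: white closed product tube, 45 dia x 118 mm, a bystander; origin at the centre of its underside
- cap_a: white snap cap for the tubes, 46 dia x 12 mm, a bystander; origin at the centre of its underside
- cap_b: second white snap cap, 46 dia x 12 mm, a bystander; origin at the centre of its underside
- screwdriver: flat screwdriver with red handle, length 205 mm, a bystander; origin at the centre of its underside
- spanner: double open-ended spanner, length 165 mm, a bystander; origin at the centre of its underside
- die_brass: brass press die insert, 22 dia x 24 mm, a bystander; origin at the centre of its underside
- die_steel: steel press die insert, 26 dia x 18 mm, a bystander; origin at the centre of its underside
- tape_roll: roll of brown packing tape, 102 dia x 24 mm, a bystander; origin at the centre of its underside

How it is judged (in metres and radians):
At the end, for the whole second after the job is handed in: The left and the right screw foot each press on their pads with 5 to 16 N, each of the three fixed feet still presses on its pad with more than 3 N, and the stand is at rest and level within 0.7 degrees, where it stood (contact force between pad_left and gauge_stand between 5 and 16 N and contact force between pad_right and gauge_stand between 5 and 16 N and contact force between each of pad_front, pad_rear_left, pad_rear_right and gauge_stand above 3 N and angle between gauge_stand's own z axis and vertical below 0.012 rad and linear speed of gauge_stand below 0.005 m/s); the robot touches nothing.
It fails at once if a corner foot is forced down with more than 35 N (the stand jacked up or leaned on) (contact force between any of pad_left, pad_right and gauge_stand above 35 N).
It fails at once if the stand is pushed more than 15 mm from its place (distance of gauge_stand from where it was at the start of the episode above 0.015 m).
It fails at once if a bystander is moved by more than 25 mm (distance of any of tube_open, tube_capped, cap_a, cap_b, screwdriver, spanner, die_brass, die_steel, tape_roll from where it was at the start of the episode above 0.025 m).
It also fails if it takes over 72 s, if anything falls off the work surface, if the arm or the gripper's body presses on something with over 40 N, if the wrist force passes 120 N, or if a joint passes its speed limit or range.

ROBOT

A 6-joint arm with a two-finger parallel gripper is mounted at the origin on a cart in front of the work surface, level with it; the furniture and walls round the work are solid. World frame = base frame: x ahead of the robot, y to its left, z up, the work surface at z = 0. Lengths are in mm, angles in rad, forces in N, time in s.
With the tool pointing down it reaches from about 300 to 875 mm from the base axis. Payload 6.4 kg.
Tool frame: the origin (TCP) lies at the very end of the fingers, on their centre line; the grasp point (between the pads) lies 19 mm behind it; z points along the fingers, y is the line along which they close (so a half turn about z gives the same grasp; the last joint's range is limited). The gripper opens to 85 mm and grips with 20 to 120 N. Pads are 22 mm wide; open, the fingers measure 114 mm over their backs; the gripper's body (76 mm by 85 mm) begins 54 mm behind the grasp point. The pads swing forward as they close: fully open they stand 13 mm farther back than shut.
Start: joints at [-1.528, 0.181, 1.607, -0, 1.354, -0.206], TCP at [141.604, -557.305, 231.288] pointing down, gripper open.
Joint ranges: [-2.99, 2.99], [-0.89, 2.07], [0.3, 2.58], [-1.14, 4.28], [0, 2.63], [-3.12, 3.12]. Speed limits (rad/s): [2.57, 2.57, 3.01, 3.14, 3.14, 3.14].

INTERFACE

Orientations are given as a unit quaternion [x, y, z, w].
In Python, from rig import manip gives the robot as it stands.
- The arm moves only by the tool drive_tool, never from a script. Its argument "commands" is text: rows parted by semicolons, each of 7 numbers parted by spaces: the turn, a rotation vector about the tool's x, y, z scaled (see below), then the shift along the tool's x, y, z scaled (see below), then the closure, from -1 (fully open) to 1 (shut). In form: rx ry rz tx ty tz grip; .... A call has 1 to 12 rows; each row is the pose to reach, as a shift and turn from the pose commanded when the call began, along the tool's axes at that moment, turning the shorter way round; what a row does not reach only later rows make up. The controller multiplies each number of a shift by 0.25 m and each number of a turn by 2 pi rad. A row lasts 1/10 s, in which the tool goes at most 50 mm and 8.59 degrees, less where a joint would pass 70% of its speed; a pose out of reach is approached as far as the arm can. A call with a number of a shift or a turn outside -1 to 1 is refused whole. A call with a gripper value outside its range is refused whole. The fingers move at their own pace and stop on an object; "squeeze" is the grip in N (left out, the last holds). Time passes only in rows, so rows that repeat a pose let the fingers close. It gives the time, the measured TCP pose, the force, the opening and the grip force at its end, in the units of the state.
- manip.read_state(): the state, without advancing time (a new reading comes with each control period).
- manip.grab_frame(name): name is "side" or "top"; returns a dict with "frame" (384x512x3 uint8, red, green, blue), "K" (3x3 intrinsics, pixels), "extrinsics" (4x4, takes a point from camera to world coordinates). Camera axes: x right, y up, looking along -z (the intrinsics and any distortion apply to the point x, -y, -z); pixel columns grow to the right and rows downward; lengths in mm; the calibration is good to about 2 mm. A picture is of the moment at which its call begins. There is no depth.
- manip.job_done(): hands the job in; it is judged then, once.
The state is a dict: "clock": time; "q": joint angles; "qd": joint speeds; "joint_torque": joint torques, N m; "eef_pos": TCP position; "orientation": TCP orientation; "force": force on the tool from outside, world axes, zero at the start; "moment": the same for the moment, N m; "width": finger opening in mm; "gripper_force": force on a finger pad.
Only numpy, scipy, OpenCV 4.12 (cv2) and the standard library are available. Lean on these libraries where they do the work, as an engineer would, in place of code of your own. Each camera call takes 0.05 s, during which the arm holds its last target. There are 200 camera calls.

## Working session

There is one attempt and no reset: what is moved stays moved. The work goes in short steps, Python scripts to look and compute and a tool call to move; the robot and the scene stay as the last step left them, time stands still between calls to the robot, and variables do not carry over. Pictures are saved under pics/ and viewed, at most 10 in all, crops included, and the job is handed in when it is done.

Besides the shell and the picture viewer there is one more tool, called in YAML: its name, and indented under it one key for each argument. drive_tool: Moves the arm, as the interface text tells. Its arguments: {"type":"object","properties":{"commands":{"type":"string"},"squeeze":{"type":"number"}},"required":["commands"]}

```bash
mkdir -p pics; cat > h.py <<'E'
import numpy as np,cv2
from rig import manip
def ray(f,u,v):
    K=f["K"];E=np.array(f["extrinsics"]);p=np.linalg.solve(np.array(K),[u,v,1.]);d=np.array([p[0],-p[1],-p[2]])
    return E[:3,3],E[:3,:3]@d
def onz(f,u,v,z):
    o,d=ray(f,u,v);return o+d*(z-o[2])/d[2]
def proj(f,P):
    E=np.array(f["extrinsics"]);c=E[:3,:3].T@(np.array(P)-E[:3,3]);c=np.array([c[0],-c[1],-c[2]]);q=np.array(f["K"])@c;return q[:2]/q[2]
E
python3 - <<'E'
from h import *
ims=[]
for n in("top","side"):
    f=manip.grab_frame(n);print(n,f.keys(),np.round(f["K"],1).tolist(),np.round(f["extrinsics"],3).tolist())
    np.save(f"pics/{n}.npy",f,allow_pickle=True)
    cv2.imwrite(f"pics/{n}0.png",f["frame"][:,:,::-1])
s=manip.read_state();print(s)
E
```

```text
top dict_keys(['frame', 'K', 'extrinsics']) [[396.5, 0.0, 252.7], [0.0, 396.5, 194.1], [0.0, 0.0, 1.0]] [[-0.007, 0.981, -0.195, 276.417], [-1.0, -0.009, -0.008, 28.205], [-0.009, 0.195, 0.981, 1303.489], [0.0, 0.0, 0.0, 1.0]]
side dict_keys(['frame', 'K', 'extrinsics']) [[405.8, 0.0, 253.5], [0.0, 405.8, 193.5], [0.0, 0.0, 1.0]] [[1.0, -0.025, 0.009, 560.65], [0.022, 0.579, -0.815, -1298.692], [0.016, 0.815, 0.58, 1005.896], [0.0, 0.0, 0.0, 1.0]]
{'clock': 0.1, 'q': array([-1.52827812e+00,  1.81443933e-01,  1.60791548e+00,  8.04590491e-06,
        1.35379434e+00, -2.06284209e-01]), 'qd': array([ 8.43452827e-05, -2.01929337e-03, -2.52970212e-03, -5.89579999e-04,
        8.77720397e-04, -8.24493123e-05]), 'joint_torque': array([ 2.70668079e-04, -4.45876050e+01, -3.52239347e+01, -3.25950414e-04,
        4.10405657e-03, -1.64377216e-06]), 'eef_pos': array([ 141.59668206, -556.78126335,  230.48346032]), 'orientation': array([ 9.92271949e-01,  1.24079689e-01,  6.77571409e-05, -7.77613408e-04]), 'force': array([-0.23584006,  0.52783307, -0.61674858]), 'moment': array([-0.03277932,  0.02322488, -0.03495255]), 'gripper_force': 0.0, 'width': 85.51949831931101}
```

View pics/top0.png

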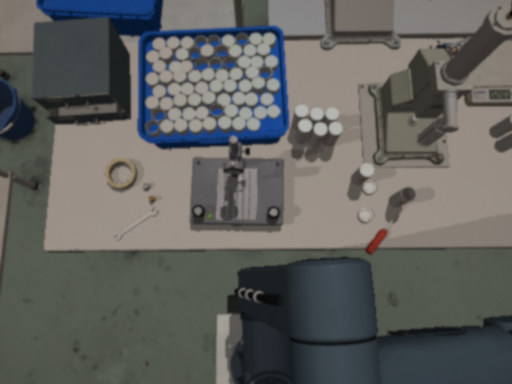

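View pics/side0.png

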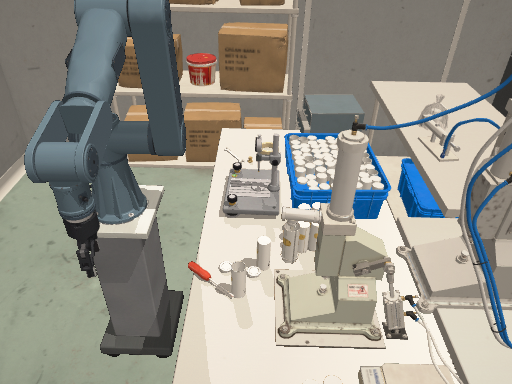

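The top view shows the stand at (191-284, 157-224), with its black knobs near (198,211) on the left and (273,213) on the right. In the side view the knobs are at about (236,167) and (232,198).

```bash
python3 - <<'E'
from h import *
for n,boxes in(("top",[(186,198,212,224),(260,200,286,226)]),("side",[(224,158,248,178),(220,188,246,210)])):
    f=np.load(f"pics/{n}.npy",allow_pickle=True).item()
    g=f["frame"].max(2)
    for (a,b,c,d) in boxes:
        m=(g[b:d,a:c]<50).astype(np.uint8)
        k,l,s,ce=cv2.connectedComponentsWithStats(m)
        i=1+np.argmax(s[1:,4]);u,v=ce[i]+[a,b]
        print(n,s[i],(u,v),onz(f,u,v,82 if n=="top" else 78).round(1))
    a,b,c,d=(180,150,292,230) if n=="top" else (210,130,300,225)
    cv2.imwrite(f"pics/{n}c.png",cv2.resize(f["frame"][b:d,a:c,::-1],None,fx=5,fy=5,interpolation=cv2.INTER_CUBIC))
a=cv2.imread("pics/topc.png");b=cv2.imread("pics/sidec.png");w=max(a.shape[1],b.shape[1])
p=lambda x:cv2.copyMakeBorder(x,0,0,0,w-x.shape[1],cv2.BORDER_CONSTANT)
o=np.vstack([p(a),p(b)]);cv2.imwrite("pics/cc.png",cv2.resize(o,None,fx=600/o.shape[0],fy=600/o.shape[0]))
E
```

```text
top [ 7  8 12 17 85] (np.float64(199.1529411764706), np.float64(215.8470588235294)) [452.2 205.1  82. ]
top [ 7 12 13 13 78] (np.float64(272.15384615384613), np.float64(218.53846153846155)) [441.9 -21.8  82. ]
side [ 9  6  8  6 30] (np.float64(236.73333333333332), np.float64(167.0)) [469.3 201.1  78. ]
side [ 7  7 10  8 40] (np.float64(232.1), np.float64(199.425)) [464.7 -37.1  78. ]
```

View pics/cc.png

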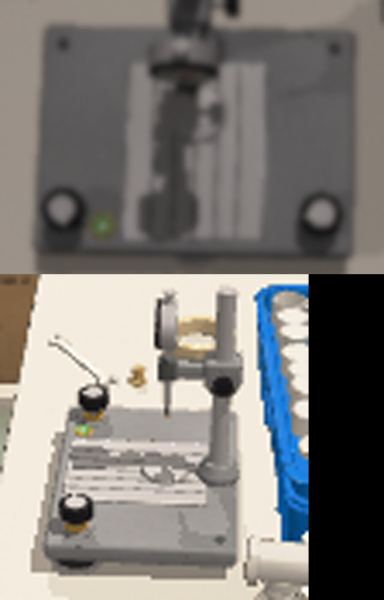

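The crop shows each knob as a black ring with a light top: top-view centres about (198.1,211) and (273.6,212), and side-view tops about (237,164) and (232,196).

```bash
python3 - <<'E'
from h import *
fs={n:np.load(f"pics/{n}.npy",allow_pickle=True).item() for n in("top","side")}
for n,pts in(("top",[(198,211),(273.6,212)]),("side",[(237,163.5),(232,196)])):
    f=fs[n];g=f["frame"].max(2).astype(int)
    for u,v in pts:
        r=6 if n=="top" else 3
        ui,vi=int(round(u)),int(round(v));w=g[vi-r:vi+r+1,ui-r:ui+r+1]
        m=((w>(105)).astype(np.uint8))
        if n=="top":
            k,l,s,ce=cv2.connectedComponentsWithStats(m);i=l[r,r];c=ce[i]+[ui-r,vi-r] if i else None;print(w.tolist() if not i else s[i])
        else: c=None
        print(n,(u,v),onz(f,u,v,83).round(1),c, c is not None and onz(f,*c,83).round(1))
t,s=fs["top"],fs["side"]
for a,b in(((198,211),(237,163.5)),((273.6,212),(232,196))):
    o1,d1=ray(t,*a);o2,d2=ray(s,*b);x=np.linalg.lstsq(np.c_[d1,-d2],o2-o1,rcond=None)[0];print("tri",(o1+d1*x[0]).round(1),(o2+d2*x[1]).round(1))
for c in [(191,159),(283,158),(284,222),(191,223)]:print(c,onz(t,*c,46).round(0))
E
```

```text
[ 3  3  6  6 30]
top (198, 211) [467.4 208.8  83. ] [197.5 210.4] [469.3 210.4  83. ]
[ 2  3  7  6 36]
top (273.6, 212) [462.2 -26.6  83. ] [273.13888889 211.61111111] [463.4 -25.2  83. ]
side (237, 163.5) [469.4 222.1  83. ] None False
side (232, 196) [463.4 -21.5  83. ] None False
tri [466.2 207.7  90.6] [470.2 208.4  91.3]
tri [461.7 -26.4  86. ] [463.7 -26.1  86.3]
(191, 159) [647. 241.  46.]
(283, 158) [647. -62.  46.]
(284, 222) [435. -61.  46.]
(191, 223) [435. 236.  46.]
```

drive_tool:
  commands: "0 0 -0.2 0.885 -0.873 0 -1;0 0 -0.2 0.885 -0.873 0 -1;0 0 -0.2 0.885 -0.873 0 -1;0 0 -0.2 0.885 -0.873 0 -1;0 0 -0.2 0.885 -0.873 0 -1;0 0 -0.2 0.885 -0.873 0 -1;0 0 -0.2 0.885 -0.873 0 -1;0 0 -0.2 0.885 -0.873 0 -1;0 0 -0.2 0.885 -0.873 0 -1"

```text
clock: 1.0
eef_pos: [302.7, -290.3, 231.1]
orientation: [0.727, 0.686, 0.0, -0.0]
force: [0.6, -0.7, 0.3]
width: 85.5
gripper_force: 0.0
```

```bash
cat >> h.py <<'E'
from scipy.spatial.transform import Rotation as R
def st():
    s=manip.read_state();m=R.from_quat(s["orientation"]).as_matrix()
    print("t",s["clock"],"pos",s["eef_pos"].round(1),"yaw",np.arctan2(m[1,0],m[0,0]).round(3),"tilt",m[:2,2].round(4),"q1,q6",s["q"][[0,5]].round(3),"F",s["force"].round(2),"M",s["moment"].round(3),"w",round(s["width"],1),"g",round(s["gripper_force"],1),"tq6",round(s["joint_torque"][5],4));return s,m
def to(x,y,z):
    s,m=st();print("shift",(m.T@(np.array([x,y,z])-s["eef_pos"])/250).round(4))
E
python3 -c "
from h import *
to(463,-25.5,150)"
```

```text
t 1.0 pos [ 302.7 -290.3  231.1] yaw 1.512 tilt [-0.0001  0.0002] q1,q6 [-1.049 -0.991] F [ 0.61 -0.72  0.34] M [ 0.016 -0.031 -0.023] w 85.5 g 0.0 tq6 -0.0717
shift [1.0949 0.5785 0.3246]
```

drive_tool:
  commands: "0 0 -0.0094 1 0.5785 0.28 -0.6;0 0 -0.0094 1 0.5785 0.28 -0.6;0 0 -0.0094 1 0.5785 0.28 -0.6;0 0 -0.0094 1 0.5785 0.28 -0.6;0 0 -0.0094 1 0.5785 0.28 -0.6;0 0 -0.0094 1 0.5785 0.28 -0.6;0 0 -0.0094 1 0.5785 0.28 -0.6;0 0 -0.0094 1 0.5785 0.28 -0.6"

```text
clock: 1.8
eef_pos: [462.6, -50.1, 160.5]
orientation: [0.708, 0.706, -0.001, -0.001]
force: [-0.0, 0.1, 0.2]
width: 68.7
gripper_force: 0.0
```

```bash
python3 -c "
from h import *
to(463,-25.5,55)
for n in('top','side'):
    f=manip.grab_frame(n);np.save(f'pics/{n}2.npy',f,allow_pickle=True)
    a,b,c,d=(225,150,325,250) if n=='top' else (190,130,290,230)
    cv2.imwrite(f'pics/{n}2.png',cv2.resize(f['frame'][b:d,a:c,::-1],None,fx=4,fy=4,interpolation=cv2.INTER_CUBIC))
cv2.imwrite('pics/p2.png',np.hstack([cv2.imread('pics/top2.png'),cv2.imread('pics/side2.png')]))
"
```

```text
t 1.8 pos [462.6 -50.1 160.5] yaw 1.568 tilt [-0.0019  0.0004] q1,q6 [-0.364 -0.36 ] F [-0.03  0.08  0.18] M [-0.016  0.037  0.038] w 68.7 g 0.0 tq6 0.1077
shift [0.0981 0.0022 0.4221]
```

View pics/p2.png

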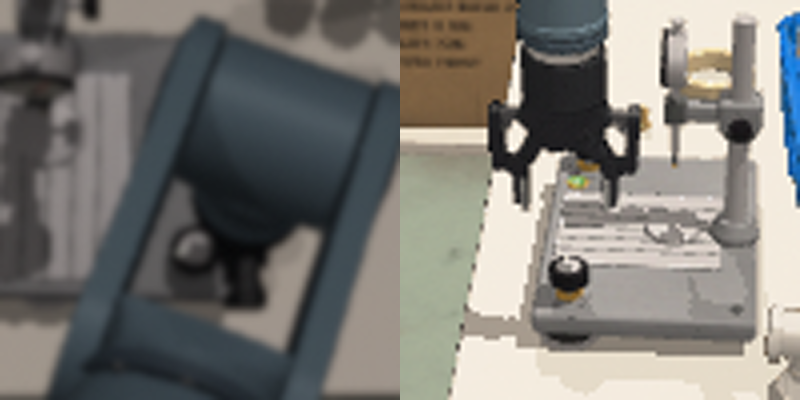

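The side view shows the fingers straddling the right knob in x: tips at (525,205) and (612,205), knob at (570,265). I'll shift 25 mm in y and lower the tool.

drive_tool:
  commands: "0 0 0 0.098 0.002 0.05 -0.6;0 0 0 0.098 0.002 0.05 -0.6;0 0 0 0.098 0.002 0.2 -0.6;0 0 0 0.098 0.002 0.3 -0.6;0 0 0 0.098 0.002 0.4 -0.6;0 0 0 0.098 0.002 0.42 -0.6;0 0 0 0.098 0.002 0.42 -0.6;0 0 0 0.098 0.002 0.42 -0.6;0 0 0 0.098 0.002 0.42 -0.6"

```text
clock: 2.8
eef_pos: [464.8, -27.5, 57.8]
orientation: [0.709, 0.705, 0.001, 0.001]
force: [0.0, 0.7, 0.2]
width: 68.2
gripper_force: 0.0
```

```bash
python3 -c "
from h import *
to(463,-25.5,55)
f=manip.grab_frame('side');a,b,c,d=(190,130,290,230)
cv2.imwrite(f'pics/s3.png',cv2.resize(f['frame'][b:d,a:c,::-1],None,fx=5,fy=5,interpolation=cv2.INTER_CUBIC))
"
```

```text
t 2.8 pos [464.8 -27.5  57.8] yaw 1.564 tilt [ 0.0027 -0.0009] q1,q6 [-0.315 -0.308] F [0.04 0.66 0.16] M [ 0.034 -0.006 -0.082] w 68.2 g 0.0 tq6 -0.004
shift [ 0.0079 -0.0072  0.0111]
```

View pics/s3.png

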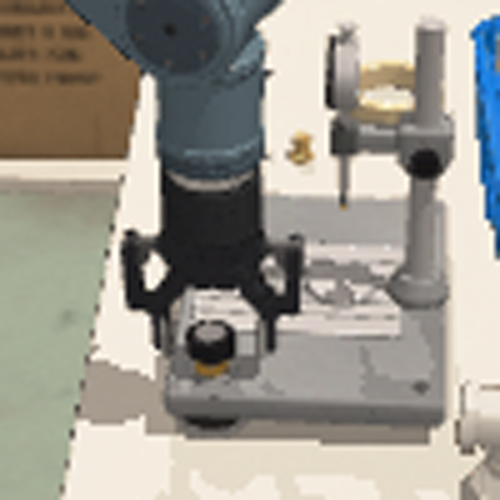

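```bash
python3 -c "
from h import *
f=np.load('pics/side2.npy',allow_pickle=True).item()
for P in [(430,-27,58),(430,-27,66),(499,-27,66),(463,-25,84),(463,-25,75),(463,-25,66),(463,-35,84),(463,-44,66),(463,-25,53)]: print(P,((proj(f,P)-[190,130])*5).round(0))
g=manip.grab_frame('side')['frame'];
h=g[185:212,222:244].max(2); print(h)"
```

```text
(430, -27, 58) [167. 359.]
(430, -27, 66) [167. 351.]
(499, -27, 66) [256. 353.]
(463, -25, 84) [209. 332.]
(463, -25, 75) [209. 341.]
(463, -25, 66) [210. 350.]
(463, -35, 84) [208. 339.]
(463, -44, 66) [208. 365.]
(463, -25, 53) [210. 364.]
[[211  40  31  35  35  32  30  34  33  34  33  34  32  35  28  35  35  41
   31  33  30 142]
 [ 52  31  32  34  33  34  32  33  34  34  33  33  33  33  33  36  31  33
   39  47  28 123]
 [ 34  32  33  34  34  86  65  33  33  32  78  31  31  31  31  82  37  35
   38  46  44  35]
 [ 33  32  34  35  82 163 173 195 220 221 222 222 177 177 221 177  40  39
   36  42  44  34]
 [ 36  29  33  67 118 172 174 208 191 191 155 154 193 193 194 153 100  38
   38  34  38  30]
 [ 33  34  66 165 133 175 174 235 222 222 219 220 221 220 221 220 220 128
   31  34  37  42]
 [ 34  34 132 167 140 178 132 196 196 196 196 222 223 222 222 222 222 222
  129  35  35  33]
 [ 28  30 130 140 145 173 152 221 184 184 195 196 197 196 156 157 168 197
  196 101  37  35]
 [ 73  26 131 149 161 174 134 221 221 217 222 221 221 221 221 220 221 220
  221 174  40  37]
 [121  52 130 110 16
[... 954 characters left out ...]
3 133 114  87  99  96 108 108
  108 108 167 167]
 [167 110 161 111 111 111  92  85  86  97  98 142 145 145 130 108 109 109
  108 166 168 167]
 [167 131 146 143 169 168 144  87 112 133 144 148 133 112 144 143 168 168
  167 168 167 146]
 [168 117 147 147 170 170 143 142 144 144 143 144 146 146 144 144 168 169
  169 168 145 147]
 [140 125 156 152 159 161 147 146 146 145 146 145 147 147 146 146 146 168
  168 170 171 147]
 [142  99 126 124 126 127 129 128 130 132  96 109 139 142 144 145 145 148
  151 154 153 153]
 [141  97 104 104 104 103 102 103 102 102 101 101 103 103 106 104 106 106
  108 109 112 111]
 [167  95  97  98  99  99  99  98  97  98  98  98  98  98  99 100  99 100
  101 102 103 102]]
```

The knob sits at about (462.5, -24.5), which agrees with its height. I'll centre the tool and close it gently.

drive_tool:
  commands: "0 0 0 0.012 -0.009 0.012 -0.3;0 0 0 0.012 -0.009 0.012 -0.1;0 0 0 0.012 -0.009 0.012 -0.05;0 0 0 0.012 -0.009 0.012 0;0 0 0 0.012 -0.009 0.012 0.04;0 0 0 0.012 -0.009 0.012 0.04;0 0 0 0.012 -0.009 0.012 0.04;0 0 0 0.012 -0.009 0.012 0.04"
  squeeze: 20

```text
clock: 3.7
eef_pos: [461.4, -23.8, 53.3]
orientation: [0.709, 0.705, 0.0, -0.0]
force: [-0.8, 0.1, -0.2]
width: 41.1
gripper_force: 0.0
```

```bash
python3 -c "
from h import *
st()"
```

```text
t 3.7 pos [461.4 -23.8  53.3] yaw 1.564 tilt [-0.  0.] q1,q6 [-0.309 -0.303] F [-0.84  0.05 -0.17] M [ 0.016 -0.048  0.044] w 41.1 g 0.0 tq6 -0.0
```

drive_tool:
  commands: "0 0 0 0 0 0 0.07;0 0 0 0 0 0 0.1;0 0 0 0 0 0 0.14;0 0 0 0 0 0 0.18;0 0 0 0 0 0 0.2"

```text
clock: 4.2
eef_pos: [461.5, -23.8, 53.4]
orientation: [0.709, 0.705, 0.0, 0.0]
force: [-0.3, 0.2, 1.0]
width: 37.1
gripper_force: 20.0
```

```bash
python3 -c "
from h import *
st()"
```

```text
t 4.2 pos [461.5 -23.8  53.4] yaw 1.565 tilt [ 0.0003 -0.    ] q1,q6 [-0.309 -0.303] F [-0.28  0.24  1.01] M [-0.03  -0.045  0.039] w 37.1 g 20.0 tq6 -0.0018
```

drive_tool:
  commands: "0 0 0 0 0 0 -0.2;0 0 0 0 0 0 -0.2;0 0 -0.25 0 0 0 -0.2;0 0 -0.25 0 0 0 -0.2;0 0 -0.25 0 0 0 -0.2;0 0 -0.25 0 0 0 -0.2;0 0 -0.25 0 0 0 -0.2;0 0 -0.25 0 0 0 -0.2;0 0 -0.25 0 0 0 -0.2;0 0 -0.25 0 0 0 -0.2;0 0 -0.25 0 0 0 -0.2;0 0 -0.25 0 0 0 -0.2"

```text
clock: 5.4
eef_pos: [461.2, -23.7, 53.2]
orientation: [0.035, 0.999, 0.0, -0.0]
force: [0.1, -1.1, 0.5]
width: 51.1
gripper_force: 0.0
```

drive_tool:
  commands: "0 0 -0.012 0 0 0 -0.1;0 0 -0.012 0 0 0 0;0 0 -0.012 0 0 0 0.04;0 0 -0.012 0 0 0 0.07;0 0 -0.012 0 0 0 0.1;0 0 -0.012 0 0 0 0.12;0 0 -0.012 0 0 0 0.14;0 0 -0.012 0 0 0 0.18;0 0 -0.012 0 0 0 0.2;0 0 -0.012 0 0 0 0.2"

```text
clock: 6.4
eef_pos: [461.4, -23.9, 53.4]
orientation: [0.001, 1.0, -0.0, 0.0]
force: [-0.8, -2.0, 1.6]
width: 37.2
gripper_force: 19.9
```

```bash
python3 -c "
from h import *
st()"
```

```text
t 6.4 pos [461.4 -23.9  53.4] yaw 3.14 tilt [ 0.0001 -0.0002] q1,q6 [-0.309 -1.878] F [-0.8  -2.04  1.65] M [-0.227  0.115 -0.024] w 37.2 g 19.9 tq6 -0.0332
```

drive_tool:
  commands: "0 0 0 0 0 0 0.2;0 0 0.008 0 0 0.0003 0.2;0 0 0.016 0 0 0.0005 0.2;0 0 0.024 0 0 0.0008 0.2;0 0 0.032 0 0 0.001 0.2;0 0 0.04 0 0 0.0013 0.2;0 0 0.048 0 0 0.0015 0.2;0 0 0.056 0 0 0.0018 0.2;0 0 0.064 0 0 0.002 0.2"
  squeeze: 40

```text
clock: 7.3
eef_pos: [461.4, -23.8, 52.9]
orientation: [0.202, 0.979, -0.0, 0.0]
force: [-1.5, -1.2, 2.9]
width: 37.1
gripper_force: 39.6
```

```bash
python3 -c "
from h import *
st()"
```

```text
t 7.3 pos [461.4 -23.8  52.9] yaw 2.736 tilt [ 0.0001 -0.0001] q1,q6 [-0.309 -1.474] F [-1.53 -1.15  2.91] M [-0.125  0.129  0.041] w 37.1 g 39.6 tq6 -0.6275
```

drive_tool:
  commands: "0 0 0.008 0 0 0.0003 0.2;0 0 0.016 0 0 0.0005 0.2"

```text
clock: 7.5
eef_pos: [461.5, -23.8, 52.8]
orientation: [0.25, 0.968, -0.0, 0.0]
force: [-1.3, -0.3, 2.9]
width: 37.0
gripper_force: 39.7
```

```bash
python3 -c "
from h import *
st()"
```

```text
t 7.5 pos [461.5 -23.8  52.8] yaw 2.635 tilt [ 0.0002 -0.0001] q1,q6 [-0.309 -1.374] F [-1.31 -0.33  2.91] M [-0.134  0.216  0.012] w 37.0 g 39.7 tq6 -0.6157
```

drive_tool:
  commands: "0 0 0.008 0 0 0.0003 0.2;0 0 0.016 0 0 0.0005 0.2;0 0 0.024 0 0 0.0008 0.2"

```text
clock: 7.8
eef_pos: [461.5, -23.8, 52.7]
orientation: [0.323, 0.947, -0.0, 0.0]
force: [-1.7, -1.0, 4.1]
width: 36.9
gripper_force: 39.7
```

```bash
python3 -c "
from h import *
st()"
```

```text
t 7.8 pos [461.5 -23.8  52.7] yaw 2.485 tilt [ 0.0003 -0.0001] q1,q6 [-0.309 -1.223] F [-1.67 -1.    4.09] M [-0.08   0.215  0.089] w 36.9 g 39.7 tq6 -0.5952
```

drive_tool:
  commands: "0 0 0.008 0 0 0.0003 0.2;0 0 0.016 0 0 0.0005 0.2;0 0 0.024 0 0 0.0008 0.2"

```text
clock: 8.1
eef_pos: [461.5, -23.8, 52.5]
orientation: [0.393, 0.92, 0.0, 0.0]
force: [-0.9, -0.8, 4.5]
width: 36.5
gripper_force: 39.7
```

```bash
python3 -c "
from h import *
st()"
```

```text
t 8.1 pos [461.5 -23.8  52.5] yaw 2.334 tilt [ 0.0003 -0.0001] q1,q6 [-0.309 -1.072] F [-0.92 -0.77  4.49] M [-0.084  0.222  0.082] w 36.5 g 39.7 tq6 -0.5732
```

drive_tool:
  commands: "0 0 0.008 0 0 0.0003 0.2;0 0 0.016 0 0 0.0005 0.2;0 0 0.024 0 0 0.0008 0.2"

```text
clock: 8.4
eef_pos: [461.6, -23.8, 52.4]
orientation: [0.461, 0.887, 0.0, 0.0]
force: [-2.0, -0.5, 5.3]
width: 36.7
gripper_force: 39.8
```

```bash
python3 -c "
from h import *
st()"
```

```text
t 8.4 pos [461.6 -23.8  52.4] yaw 2.183 tilt [ 0.0004 -0.0001] q1,q6 [-0.309 -0.921] F [-1.95 -0.5   5.28] M [-0.098  0.253  0.07 ] w 36.7 g 39.8 tq6 -0.5501
```

drive_tool:
  commands: "0 0 0.008 0 0 0.0003 0.2;0 0 0.016 0 0 0.0005 0.2;0 0 0.024 0 0 0.0008 0.2"

```text
clock: 8.7
eef_pos: [461.6, -23.7, 52.3]
orientation: [0.527, 0.85, 0.0, 0.0]
force: [-1.5, -0.6, 5.3]
width: 37.0
gripper_force: 39.8
```

```bash
python3 -c "
from h import *
st()"
```

```text
t 8.7 pos [461.6 -23.7  52.3] yaw 2.032 tilt [ 0.0004 -0.0001] q1,q6 [-0.309 -0.771] F [-1.48 -0.56  5.25] M [-0.067  0.264  0.127] w 37.0 g 39.8 tq6 -0.5266
```

drive_tool:
  commands: "0 0 0 0 0 -0.0012 0.2;0 0 0 0 0 -0.0012 0.2"

```text
clock: 8.9
eef_pos: [461.6, -23.7, 52.3]
orientation: [0.526, 0.851, 0.0, 0.0]
force: [-0.5, 0.1, 3.2]
width: 36.7
gripper_force: 39.8
```

```bash
python3 -c "
from h import *
for i in range(7): st(); manip.grab_frame('side')"
```

```text
t 8.9 pos [461.6 -23.7  52.3] yaw 2.035 tilt [0.0004 0.0001] q1,q6 [-0.309 -0.773] F [-0.53  0.06  3.21] M [ 0.036  0.188 -0.086] w 36.7 g 39.8 tq6 -0.053
t 8.95 pos [461.5 -23.7  52.3] yaw 2.035 tilt [0.0004 0.0001] q1,q6 [-0.309 -0.773] F [-0.41  0.42  4.39] M [ 0.021  0.082 -0.127] w 37.2 g 39.8 tq6 -0.0962
t 9.0 pos [461.6 -23.7  52.3] yaw 2.035 tilt [0.0005 0.0001] q1,q6 [-0.309 -0.773] F [-0.41  0.09  3.65] M [ 0.009  0.096 -0.091] w 36.8 g 39.8 tq6 -0.1004
t 9.05 pos [461.6 -23.7  52.3] yaw 2.034 tilt [0.0004 0.0001] q1,q6 [-0.309 -0.773] F [-0.1   0.08  4.15] M [ 0.019  0.18  -0.105] w 36.9 g 39.8 tq6 -0.094
t 9.1 pos [461.6 -23.7  52.3] yaw 2.034 tilt [0.0004 0.0001] q1,q6 [-0.309 -0.773] F [-0.2  -0.12  3.8 ] M [ 0.058  0.074 -0.043] w 36.6 g 39.8 tq6 -0.0866
t 9.15 pos [461.6 -23.7  52.3] yaw 2.034 tilt [0.0004 0.0001] q1,q6 [-0.309 -0.773] F [-0.7  -0.04  5.17] M [ 0.071  0.041 -0.07 ] w 36.9 g 39.8 tq6 -0.0802
t 9.2 pos [461.6 -23.7  52.3] yaw 2.034 tilt [0.0004 0.0001] q1,q6 [-0.309 -0.773] F [-0.18  0.71  4.26] M [ 0.108  0.058 -0.117] w 36.6 g 39.8 tq6 -0.075
```

drive_tool:
  commands: "0 0 0.008 0 0 0.0003 0.2;0 0 0.016 0 0 0.0005 0.2;0 0 0.024 0 0 0.0008 0.2"

```text
clock: 9.55
eef_pos: [461.6, -23.8, 52.1]
orientation: [0.589, 0.808, 0.0, 0.0]
force: [-0.2, 0.7, 5.6]
width: 36.9
gripper_force: 39.9
```

```bash
python3 -c "
from h import *
st()"
```

```text
t 9.55 pos [461.6 -23.8  52.1] yaw 1.882 tilt [ 0.0004 -0.0001] q1,q6 [-0.309 -0.62 ] F [-0.19  0.69  5.6 ] M [0.154 0.038 0.139] w 36.9 g 39.9 tq6 -0.5065
```

drive_tool:
  commands: "0 0 0.008 0 0 0.0003 0.2;0 0 0.016 0 0 0.0005 0.2"

```text
clock: 9.75
eef_pos: [461.6, -23.7, 52.1]
orientation: [0.629, 0.778, 0.0, 0.0]
force: [-0.5, 1.0, 5.8]
width: 37.0
gripper_force: 39.9
```

```bash
python3 -c "
from h import *
st()"
```

```text
t 9.75 pos [461.6 -23.7  52.1] yaw 1.781 tilt [ 0.0004 -0.0001] q1,q6 [-0.309 -0.52 ] F [-0.48  1.01  5.84] M [0.169 0.052 0.165] w 37.0 g 39.9 tq6 -0.4895
```

drive_tool:
  commands: "0 0 0 0 0 -0.002 0.2;0 0 0 0 0 -0.004 0.2;0 0 0 0 0 -0.004 0.2"

```text
clock: 10.05
eef_pos: [461.4, -23.6, 52.5]
orientation: [0.628, 0.778, 0.0, 0.0]
force: [2.7, 1.7, -3.8]
width: 36.6
gripper_force: 40.6
```

```bash
python3 -c "
from h import *
for i in range(3): st(); manip.grab_frame('side')"
```

```text
t 10.05 pos [461.4 -23.6  52.5] yaw 1.783 tilt [0.0003 0.0003] q1,q6 [-0.309 -0.522] F [ 2.65  1.71 -3.81] M [ 0.23  -0.642 -0.056] w 36.6 g 40.6 tq6 -0.0593
t 10.1 pos [461.4 -23.6  52.5] yaw 1.783 tilt [0.0002 0.0003] q1,q6 [-0.309 -0.522] F [ 3.42  1.07 -5.14] M [ 0.156 -0.675 -0.07 ] w 36.8 g 40.5 tq6 -0.0601
t 10.15 pos [461.4 -23.6  52.5] yaw 1.783 tilt [0.0001 0.0003] q1,q6 [-0.309 -0.522] F [ 3.77  1.59 -5.28] M [ 0.196 -0.766 -0.026] w 36.5 g 40.5 tq6 -0.0568
```

drive_tool:
  commands: "0 0 0.008 0 0 0 0.2"

```text
clock: 10.3
eef_pos: [461.3, -23.6, 52.5]
orientation: [0.648, 0.762, 0.0, -0.0]
force: [4.5, 1.4, -5.3]
width: 36.5
gripper_force: 40.6
```

```bash
python3 -c "
from h import *
st()"
```

```text
t 10.3 pos [461.3 -23.6  52.5] yaw 1.732 tilt [0.     0.0002] q1,q6 [-0.309 -0.471] F [ 4.46  1.42 -5.3 ] M [ 0.247 -0.831  0.202] w 36.5 g 40.6 tq6 -0.9818
```

drive_tool:
  commands: "0 0 0.008 0 0 0 0.2"

```text
clock: 10.4
eef_pos: [461.3, -23.6, 52.5]
orientation: [0.667, 0.745, 0.0, -0.0]
force: [4.5, 2.2, -6.7]
width: 36.6
gripper_force: 40.6
```

```bash
python3 -c "
from h import *
st()"
```

```text
t 10.4 pos [461.3 -23.6  52.5] yaw 1.681 tilt [0.     0.0002] q1,q6 [-0.309 -0.419] F [ 4.53  2.18 -6.72] M [ 0.206 -0.856  0.136] w 36.6 g 40.6 tq6 -0.57
```

drive_tool:
  commands: "0 0 0 0 0 0.001 0.2;0 0 0 0 0 0.002 0.2;0 0 0 0 0 0.002 0.2"

```text
clock: 10.7
eef_pos: [461.4, -23.7, 52.4]
orientation: [0.666, 0.746, 0.0, -0.0]
force: [3.3, 2.2, -3.6]
width: 37.0
gripper_force: 40.8
```

```bash
python3 -c "
from h import *
for i in range(3): st(); manip.grab_frame('side')"
```

```text
t 10.7 pos [461.4 -23.7  52.4] yaw 1.683 tilt [0.0001 0.0002] q1,q6 [-0.309 -0.422] F [ 3.27  2.18 -3.62] M [ 0.356 -0.691 -0.071] w 37.0 g 40.8 tq6 -0.0572
t 10.75 pos [461.4 -23.7  52.4] yaw 1.683 tilt [0.0001 0.0001] q1,q6 [-0.309 -0.422] F [ 3.1   1.48 -2.77] M [ 0.334 -0.697 -0.043] w 37.0 g 40.8 tq6 -0.0437
t 10.8 pos [461.4 -23.7  52.4] yaw 1.683 tilt [0.0001 0.0001] q1,q6 [-0.309 -0.421] F [ 3.35  1.3  -3.49] M [ 0.311 -0.654  0.018] w 36.9 g 40.8 tq6 -0.0348
```

drive_tool:
  commands: "0 0 0 0 0 0 0.1;0 0 0 0 0 0 0;0 0 0 0 0 0 -0.2;0 0 0 0 0 0 -0.6;0 0 0 0 0 0 -0.6;0 0 0 0 0 0 -0.6"

```text
clock: 11.45
eef_pos: [461.3, -23.8, 52.3]
orientation: [0.667, 0.745, -0.0, -0.0]
force: [0.3, -0.2, 0.1]
width: 68.6
gripper_force: 0.0
```

```bash
python3 -c "
from h import *
for i in range(3): st(); f=manip.grab_frame('side')"
```

```text
t 11.45 pos [461.3 -23.8  52.3] yaw 1.682 tilt [-0.0002 -0.    ] q1,q6 [-0.309 -0.421] F [ 0.28 -0.18  0.08] M [ 0.026 -0.03  -0.005] w 68.6 g 0.0 tq6 -0.0004
t 11.5 pos [461.3 -23.8  52.4] yaw 1.682 tilt [-0.0001 -0.0001] q1,q6 [-0.309 -0.421] F [-0.06  0.16  0.03] M [0.01  0.039 0.008] w 68.3 g 0.0 tq6 -0.0004
t 11.55 pos [461.3 -23.8  52.3] yaw 1.682 tilt [-0.0001 -0.    ] q1,q6 [-0.309 -0.421] F [ 0.33  0.33 -0.53] M [-0.005 -0.003  0.035] w 68.2 g 0.0 tq6 -0.0003
```

drive_tool:
  commands: "0 0 0 0 0 -0.2 -0.6;0 0 0 0 0 -0.4 -0.6;0 0 0 0 0 -0.4 -0.6;0 0 0 0 0 -0.4 -0.6"

```text
clock: 12.0
eef_pos: [462.4, -24.1, 153.8]
orientation: [0.667, 0.745, 0.001, 0.002]
force: [-1.0, 1.0, -1.4]
width: 68.2
gripper_force: 0.0
```

```bash
python3 -c "
from h import *
to(467,211.5,152.3)"
```

```text
t 12.0 pos [462.4 -24.1 153.8] yaw 1.682 tilt [ 0.0034 -0.0011] q1,q6 [-0.309 -0.421] F [-0.95  1.01 -1.44] M [ 0.041  0.003 -0.059] w 68.2 g 0.0 tq6 -0.0
shift [0.9344 0.1231 0.0052]
```

drive_tool:
  commands: "0 0 0.0177 0.933 0.127 0 -0.6;0 0 0.0177 0.933 0.127 0 -0.6;0 0 0.0177 0.933 0.127 0 -0.6;0 0 0.0177 0.933 0.127 0 -0.6;0 0 0.0177 0.933 0.127 0 -0.6;0 0 0.0177 0.933 0.127 0 -0.6;0 0 0.0177 0.933 0.127 0.1 -0.6;0 0 0.0177 0.933 0.127 0.1 -0.6"

```text
clock: 12.8
eef_pos: [463.6, 210.7, 123.2]
orientation: [0.707, 0.707, -0.004, -0.002]
force: [-1.5, 0.6, -0.2]
width: 68.3
gripper_force: 0.0
```

```bash
python3 -c "
from h import *
to(467,211.5,54)
f=manip.grab_frame('side');a,b,c,d=(190,100,290,200)
cv2.imwrite(f'pics/s4.png',cv2.resize(f['frame'][b:d,a:c,::-1],None,fx=5,fy=5,interpolation=cv2.INTER_CUBIC))
print([((proj(f,P)-[a,b])*5).round(0) for P in [(467,211.5,84),(467,211.5,66)]])
"
```

```text
t 12.8 pos [463.6 210.7 123.2] yaw 1.572 tilt [-0.0082 -0.0019] q1,q6 [0.193 0.193] F [-1.5   0.55 -0.21] M [-0.012 -0.015 -0.017] w 68.3 g 0.0 tq6 0.0021
shift [0.0036 0.016  0.2768]
[array([232., 323.]), array([232., 340.])]
```

View pics/s4.png

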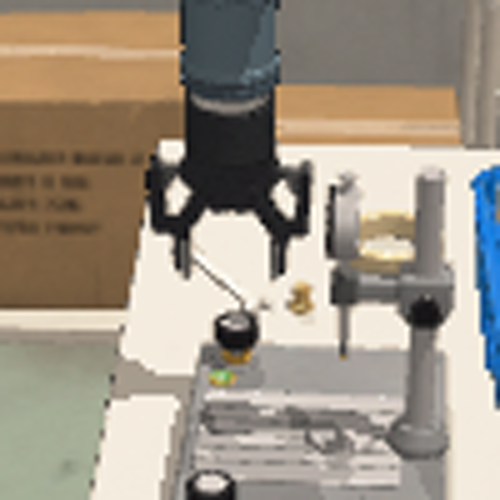

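The left knob appears at (236,330), with the fingers at (182,270) and (277,270) above and slightly left of it. I'll shift about 1 mm in +x and lower the tool.

drive_tool:
  commands: "0 0 0 0.002 0.005 0 -0.6;0 0 0 0.002 0.005 0.1 -0.6;0 0 0 0.002 0.005 0.2 -0.6;0 0 0 0.002 0.005 0.29 -0.6;0 0 0 0.002 0.005 0.29 -0.6;0 0 0 0.002 0.005 0.29 -0.6;0 0 0 0.002 0.005 0.29 -0.3;0 0 0 0.002 0.005 0.29 -0.1;0 0 0 0.002 0.005 0.29 -0.1"
  squeeze: 20

```text
clock: 13.75
eef_pos: [469.1, 212.2, 56.0]
orientation: [0.707, 0.707, 0.001, 0.001]
force: [0.6, -0.7, -0.2]
width: 46.9
gripper_force: 0.0
```

```bash
python3 -c "
from h import *
st()"
```

```text
t 13.75 pos [469.1 212.2  56. ] yaw 1.571 tilt [0.002  0.0004] q1,q6 [0.194 0.194] F [ 0.62 -0.75 -0.24] M [-0.016 -0.05   0.009] w 46.9 g 0.0 tq6 -0.0003
```

drive_tool:
  commands: "0 0 0 0 0 0 0;0 0 0 0 0 0 0.02;0 0 0 0 0 0 0.04;0 0 0 0 0 0 0.04"

```text
clock: 14.15
eef_pos: [468.2, 212.1, 54.8]
orientation: [0.707, 0.707, -0.0, -0.0]
force: [-0.0, -0.1, -0.2]
width: 41.2
gripper_force: 0.0
```

```bash
python3 -c "
from h import *
st()"
```

```text
t 14.15 pos [468.2 212.1  54.8] yaw 1.571 tilt [-0.0001 -0.    ] q1,q6 [0.194 0.194] F [-0.04 -0.11 -0.23] M [ 0.031  0.002 -0.011] w 41.2 g 0.0 tq6 -0.0
```

Down by 1.4 mm to the earlier height, then close.

drive_tool:
  commands: "0 0 0 0 0 0.005 0.04;0 0 0 0 0 0.005 0.07;0 0 0 0 0 0.005 0.1;0 0 0 0 0 0.005 0.14;0 0 0 0 0 0.005 0.18;0 0 0 0 0 0.005 0.2"

```text
clock: 14.75
eef_pos: [468.2, 212.1, 53.6]
orientation: [0.707, 0.707, -0.0, -0.0]
force: [-0.5, -0.2, 0.7]
width: 37.3
gripper_force: 20.0
```

```bash
python3 -c "
from h import *
st(); manip.grab_frame('side'); st()"
```

```text
t 14.75 pos [468.2 212.1  53.6] yaw 1.571 tilt [-0.0001 -0.    ] q1,q6 [0.194 0.194] F [-0.5  -0.18  0.73] M [ 0.002  0.09  -0.045] w 37.3 g 20.0 tq6 -0.002
t 14.8 pos [468.2 212.1  53.6] yaw 1.571 tilt [-0.0002 -0.    ] q1,q6 [0.194 0.194] F [-0.45 -1.01  0.41] M [-0.068  0.059 -0.016] w 37.6 g 20.0 tq6 -0.0021
```

drive_tool:
  commands: "0 0 0 0 0 0 -0.2;0 0 0 0 0 0 -0.2;0 0 -0.25 0 0 0 -0.2;0 0 -0.25 0 0 0 -0.2;0 0 -0.25 0 0 0 -0.2;0 0 -0.25 0 0 0 -0.2;0 0 -0.25 0 0 0 -0.2;0 0 -0.25 0 0 0 -0.2;0 0 -0.25 0 0 0 -0.2;0 0 -0.25 0 0 0 -0.2;0 0 -0.25 0 0 0 -0.2;0 0 -0.25 0 0 0 -0.2"

```text
clock: 16.0
eef_pos: [468.3, 212.1, 53.6]
orientation: [0.032, 0.999, 0.0, 0.0]
force: [0.5, 0.7, -0.6]
width: 51.4
gripper_force: 0.0
```

drive_tool:
  commands: "0 0 -0.012 0 0 0 -0.1;0 0 -0.012 0 0 0 0;0 0 -0.012 0 0 0 0.04;0 0 -0.012 0 0 0 0.07;0 0 -0.012 0 0 0 0.1;0 0 -0.012 0 0 0 0.12;0 0 -0.012 0 0 0 0.14;0 0 -0.012 0 0 0 0.18;0 0 -0.012 0 0 0 0.2;0 0 -0.012 0 0 0 0.2"

```text
clock: 17.0
eef_pos: [468.3, 212.1, 53.6]
orientation: [-0.002, 1.0, 0.0, 0.0]
force: [-0.8, 0.5, 1.1]
width: 36.9
gripper_force: 19.9
```

```bash
python3 -c "
from h import *
st()"
```

```text
t 17.0 pos [468.3 212.1  53.6] yaw -3.137 tilt [0.     0.0001] q1,q6 [ 0.194 -1.381] F [-0.76  0.51  1.08] M [ 0.085  0.08  -0.019] w 36.9 g 19.9 tq6 -0.0324
```

drive_tool:
  commands: "0 0 0 0 0 0 0.2;0 0 0.008 0 0 0.0003 0.2;0 0 0.016 0 0 0.0005 0.2;0 0 0.024 0 0 0.0008 0.2;0 0 0.032 0 0 0.001 0.2;0 0 0.04 0 0 0.0013 0.2;0 0 0.048 0 0 0.0015 0.2"
  squeeze: 40

```text
clock: 17.7
eef_pos: [468.3, 212.1, 53.3]
orientation: [0.149, 0.989, 0.0, 0.0]
force: [-0.3, 0.3, 3.5]
width: 36.9
gripper_force: 39.7
```

```bash
python3 -c "
from h import *
st()"
```

```text
t 17.7 pos [468.3 212.1  53.3] yaw 2.843 tilt [0.0001 0.    ] q1,q6 [ 0.194 -1.078] F [-0.32  0.31  3.51] M [0.129 0.131 0.026] w 36.9 g 39.7 tq6 -0.6394
```

drive_tool:
  commands: "0 0 0.008 0 0 0.0003 0.2;0 0 0.016 0 0 0.0005 0.2;0 0 0.024 0 0 0.0008 0.2"

```text
clock: 18.0
eef_pos: [468.3, 212.1, 53.1]
orientation: [0.223, 0.975, 0.0, 0.0]
force: [-1.5, 0.2, 2.2]
width: 36.9
gripper_force: 39.7
```

```bash
python3 -c "
from h import *
st()"
```

```text
t 18.0 pos [468.3 212.1  53.1] yaw 2.692 tilt [0.0002 0.0001] q1,q6 [ 0.194 -0.927] F [-1.52  0.16  2.16] M [0.097 0.119 0.052] w 36.9 g 39.7 tq6 -0.6397
```

drive_tool:
  commands: "0 0 0.008 0 0 0.0003 0.2;0 0 0.016 0 0 0.0005 0.2;0 0 0.024 0 0 0.0008 0.2"

```text
clock: 18.3
eef_pos: [468.3, 212.1, 53.0]
orientation: [0.296, 0.955, 0.0, 0.0]
force: [-1.1, -0.1, 1.9]
width: 36.7
gripper_force: 39.7
```

```bash
python3 -c "
from h import *
st()"
```

```text
t 18.3 pos [468.3 212.1  53. ] yaw 2.541 tilt [0.0002 0.0001] q1,q6 [ 0.194 -0.776] F [-1.06 -0.15  1.86] M [0.115 0.075 0.025] w 36.7 g 39.7 tq6 -0.6398
```

drive_tool:
  commands: "0 0 0.008 0 0 0.0003 0.2;0 0 0.016 0 0 0.0005 0.2;0 0 0.024 0 0 0.0008 0.2"

```text
clock: 18.6
eef_pos: [468.3, 212.1, 52.7]
orientation: [0.367, 0.93, 0.0, 0.0]
force: [-1.0, 0.6, 2.3]
width: 36.2
gripper_force: 39.7
```

```bash
python3 -c "
from h import *
st()"
```

```text
t 18.6 pos [468.3 212.1  52.7] yaw 2.39 tilt [0.0002 0.0001] q1,q6 [ 0.194 -0.626] F [-0.95  0.59  2.3 ] M [ 0.126  0.022 -0.044] w 36.2 g 39.7 tq6 -0.6397
```

drive_tool:
  commands: "0 0 0.008 0 0 0.0003 0.2;0 0 0.016 0 0 0.0005 0.2;0 0 0.024 0 0 0.0008 0.2"

```text
clock: 18.9
eef_pos: [468.3, 212.1, 52.5]
orientation: [0.436, 0.9, 0.0, 0.0]
force: [-1.0, 0.4, 1.8]
width: 36.8
gripper_force: 39.7
```

```bash
python3 -c "
from h import *
st()"
```

```text
t 18.9 pos [468.3 212.1  52.5] yaw 2.24 tilt [0.0002 0.0001] q1,q6 [ 0.194 -0.475] F [-1.02  0.41  1.75] M [0.05  0.076 0.098] w 36.8 g 39.7 tq6 -0.6398
```

drive_tool:
  commands: "0 0 0.008 0 0 0.0003 0.2;0 0 0.016 0 0 0.0005 0.2;0 0 0.024 0 0 0.0008 0.2"

```text
clock: 19.2
eef_pos: [468.3, 212.1, 52.3]
orientation: [0.502, 0.865, 0.0, 0.0]
force: [-1.2, 0.2, 3.6]
width: 37.0
gripper_force: 39.7
```

```bash
python3 -c "
from h import *
st()"
```

```text
t 19.2 pos [468.3 212.1  52.3] yaw 2.089 tilt [0.0002 0.    ] q1,q6 [ 0.194 -0.324] F [-1.18  0.23  3.62] M [0.095 0.063 0.048] w 37.0 g 39.7 tq6 -0.6397
```

drive_tool:
  commands: "0 0 0.008 0 0 0.0003 0.2;0 0 0.016 0 0 0.0005 0.2;0 0 0.024 0 0 0.0008 0.2"

```text
clock: 19.5
eef_pos: [468.3, 212.1, 52.2]
orientation: [0.566, 0.824, 0.0, 0.0]
force: [-1.5, 0.7, 3.0]
width: 37.1
gripper_force: 39.7
```

```bash
python3 -c "
from h import *
st()"
```

```text
t 19.5 pos [468.3 212.1  52.2] yaw 1.938 tilt [0.0003 0.    ] q1,q6 [ 0.194 -0.173] F [-1.55  0.71  2.96] M [ 0.101  0.042 -0.005] w 37.1 g 39.7 tq6 -0.6398
```

drive_tool:
  commands: "0 0 0.008 0 0 0.0003 0.2;0 0 0.016 0 0 0.0005 0.2;0 0 0.024 0 0 0.0008 0.2"

```text
clock: 19.8
eef_pos: [468.3, 212.1, 52.0]
orientation: [0.627, 0.779, 0.0, 0.0]
force: [0.1, 0.4, 3.1]
width: 36.7
gripper_force: 39.7
```

```bash
python3 -c "
from h import *
st()"
```

```text
t 19.8 pos [468.3 212.1  52. ] yaw 1.787 tilt [0.0002 0.    ] q1,q6 [ 0.194 -0.022] F [0.1  0.4  3.11] M [0.076 0.048 0.007] w 36.7 g 39.7 tq6 -0.6398
```

drive_tool:
  commands: "0 0 0.008 0 0 0.0003 0.2;0 0 0.016 0 0 0.0005 0.2;0 0 0.024 0 0 0.0008 0.2"

```text
clock: 20.1
eef_pos: [468.4, 212.1, 51.8]
orientation: [0.684, 0.73, 0.0, 0.0]
force: [-1.1, 0.6, 2.4]
width: 36.6
gripper_force: 39.7
```

```bash
python3 -c "
from h import *
st()"
```

```text
t 20.1 pos [468.4 212.1  51.8] yaw 1.636 tilt [ 0.0003 -0.    ] q1,q6 [0.194 0.128] F [-1.1   0.63  2.43] M [0.042 0.037 0.053] w 36.6 g 39.7 tq6 -0.6398
```

drive_tool:
  commands: "0 0 0.008 0 0 0.0003 0.2;0 0 0.016 0 0 0.0005 0.2;0 0 0.024 0 0 0.0008 0.2"

```text
clock: 20.4
eef_pos: [468.4, 212.1, 51.6]
orientation: [0.737, 0.676, 0.0, 0.0]
force: [-0.8, -0.0, 2.3]
width: 36.5
gripper_force: 39.7
```

```bash
python3 -c "
from h import *
st()"
```

```text
t 20.4 pos [468.4 212.1  51.6] yaw 1.486 tilt [ 0.0003 -0.0001] q1,q6 [0.194 0.279] F [-0.78 -0.04  2.31] M [0.07  0.076 0.072] w 36.5 g 39.7 tq6 -0.6315
```

drive_tool:
  commands: "0 0 0.008 0 0 0.0001 0.2;0 0 0.016 0 0 0.0003 0.2;0 0 0.024 0 0 0.0004 0.2"

```text
clock: 20.7
eef_pos: [468.4, 212.1, 51.5]
orientation: [0.785, 0.619, 0.0, 0.0]
force: [-1.2, 0.2, 2.2]
width: 36.8
gripper_force: 39.7
```

```bash
python3 -c "
from h import *
st()"
```

```text
t 20.7 pos [468.4 212.1  51.5] yaw 1.335 tilt [ 0.0004 -0.0001] q1,q6 [0.194 0.43 ] F [-1.18  0.21  2.15] M [ 0.01  -0.027  0.016] w 36.8 g 39.7 tq6 -0.6176
```

drive_tool:
  commands: "0 0 0.008 0 0 0.0001 0.2;0 0 0.016 0 0 0.0003 0.2;0 0 0.024 0 0 0.0004 0.2"

```text
clock: 21.0
eef_pos: [468.4, 212.0, 51.4]
orientation: [0.83, 0.558, 0.0, 0.0]
force: [-1.9, 0.2, 2.0]
width: 37.0
gripper_force: 39.7
```

```bash
python3 -c "
from h import *
st()"
```

```text
t 21.0 pos [468.4 212.   51.4] yaw 1.184 tilt [ 0.0003 -0.0002] q1,q6 [0.194 0.581] F [-1.85  0.24  2.04] M [-0.037  0.033  0.029] w 37.0 g 39.7 tq6 -0.6014
```

drive_tool:
  commands: "0 0 0.008 0 0 0.0001 0.2;0 0 0.016 0 0 0.0003 0.2;0 0 0.024 0 0 0.0004 0.2"

```text
clock: 21.3
eef_pos: [468.3, 212.0, 51.3]
orientation: [0.869, 0.494, 0.0, 0.0]
force: [-0.9, -0.5, 2.7]
width: 36.4
gripper_force: 39.7
```

```bash
python3 -c "
from h import *
st()"
```

```text
t 21.3 pos [468.3 212.   51.3] yaw 1.034 tilt [ 0.0003 -0.0002] q1,q6 [0.194 0.731] F [-0.94 -0.51  2.66] M [-0.048  0.039  0.077] w 36.4 g 39.7 tq6 -0.5834
```

drive_tool:
  commands: "0 0 0.008 0 0 0.0001 0.2;0 0 0.016 0 0 0.0003 0.2;0 0 0.024 0 0 0.0004 0.2"

```text
clock: 21.6
eef_pos: [468.3, 212.0, 51.1]
orientation: [0.904, 0.427, -0.0, 0.0]
force: [-0.1, 0.2, 1.8]
width: 37.2
gripper_force: 39.7
```

```bash
python3 -c "
from h import *
st()"
```

```text
t 21.6 pos [468.3 212.   51.1] yaw 0.883 tilt [ 0.0001 -0.0003] q1,q6 [0.194 0.882] F [-0.12  0.19  1.82] M [-0.043  0.047  0.143] w 37.2 g 39.7 tq6 -0.5642
```

drive_tool:
  commands: "0 0 0.008 0 0 0.0001 0.2;0 0 0.016 0 0 0.0003 0.2;0 0 0.024 0 0 0.0004 0.2"

```text
clock: 21.9
eef_pos: [468.3, 211.9, 51.0]
orientation: [0.934, 0.358, -0.0, 0.0]
force: [0.1, 0.1, 2.1]
width: 36.9
gripper_force: 39.7
```

```bash
python3 -c "
from h import *
st()"
```

```text
t 21.9 pos [468.3 211.9  51. ] yaw 0.732 tilt [ 0.0001 -0.0004] q1,q6 [0.194 1.033] F [0.07 0.06 2.06] M [-0.175  0.097  0.128] w 36.9 g 39.7 tq6 -0.5444
```

drive_tool:
  commands: "0 0 0.008 0 0 0.0001 0.2;0 0 0.016 0 0 0.0003 0.2;0 0 0.024 0 0 0.0004 0.2"

```text
clock: 22.2
eef_pos: [468.3, 211.9, 50.9]
orientation: [0.958, 0.287, -0.0, 0.0]
force: [-0.2, -0.2, 2.0]
width: 36.7
gripper_force: 39.7
```

```bash
python3 -c "
from h import *
st()
for i in range(4): manip.grab_frame('top');st()"
```

```text
t 22.2 pos [468.3 211.9  50.9] yaw 0.581 tilt [ 0.0001 -0.0004] q1,q6 [0.194 1.184] F [-0.25 -0.17  2.03] M [-0.104  0.069  0.127] w 36.7 g 39.7 tq6 -0.5238
t 22.25 pos [468.3 211.9  50.9] yaw 0.579 tilt [ 0.0001 -0.0003] q1,q6 [0.194 1.186] F [-1.09 -0.51  2.31] M [-0.117  0.055 -0.066] w 36.9 g 39.7 tq6 -0.235
t 22.3 pos [468.3 212.   50.9] yaw 0.582 tilt [ 0.     -0.0002] q1,q6 [0.194 1.182] F [-1.65 -0.86  2.54] M [-0.151  0.052 -0.115] w 36.7 g 39.7 tq6 0.3681
t 22.35 pos [468.3 212.   50.9] yaw 0.584 tilt [ 0.0001 -0.0002] q1,q6 [0.194 1.181] F [-1.32 -0.04  1.62] M [-0.231  0.113 -0.03 ] w 36.7 g 39.7 tq6 0.0924
t 22.4 pos [468.3 212.   50.9] yaw 0.584 tilt [ 0.0001 -0.0001] q1,q6 [0.194 1.181] F [-0.67  0.06  2.16] M [-0.166  0.052 -0.108] w 37.0 g 39.7 tq6 -0.047
```

drive_tool:
  commands: "0 0 0 0 0 0 0.1;0 0 0 0 0 0 0;0 0 0 0 0 0 -0.2;0 0 0 0 0 0 -0.6;0 0 0 0 0 0 -0.6;0 0 0 0 0 0 -0.6"

```text
clock: 23.0
eef_pos: [468.2, 212.1, 50.8]
orientation: [0.958, 0.287, -0.0, -0.0]
force: [0.4, -0.3, 0.6]
width: 68.4
gripper_force: 0.0
```

drive_tool:
  commands: "0 0 0 0 0 -0.2 -0.6;0 0 0 0 0 -0.4 -0.6;0 0 0 0 0 -0.4 -0.6;0 0 0 0 0 -0.4 -0.6;0 0 0 0 0 -0.4 -0.6"

```text
clock: 23.5
eef_pos: [467.4, 211.9, 149.8]
orientation: [0.958, 0.287, -0.001, -0.0]
force: [0.4, 0.3, -0.3]
width: 68.5
gripper_force: 0.0
```

```bash
python3 -c "
from h import *
to(461.4,-23.7,151)"
```

```text
t 23.5 pos [467.4 211.9 149.8] yaw 0.583 tilt [-0.0017 -0.0003] q1,q6 [0.194 1.182] F [ 0.39  0.31 -0.31] M [-0.008  0.014 -0.004] w 68.5 g 0.0 tq6 -0.0004
shift [-0.5387  0.7737 -0.0046]
```

drive_tool:
  commands: "0 0 -0.157 -0.542 0.772 0 -0.6;0 0 -0.157 -0.542 0.772 0 -0.6;0 0 -0.157 -0.542 0.772 0 -0.6;0 0 -0.157 -0.542 0.772 0 -0.6;0 0 -0.157 -0.542 0.772 0 -0.6;0 0 -0.157 -0.542 0.772 0 -0.6;0 0 -0.157 -0.542 0.772 0 -0.6;0 0 -0.157 -0.542 0.772 0 -0.6;0 0 -0.157 -0.542 0.772 0 -0.6;0 0 -0.157 -0.542 0.772 0 -0.6"

```text
clock: 24.5
eef_pos: [460.5, -23.4, 149.6]
orientation: [0.708, 0.706, -0.001, -0.001]
force: [-0.5, -0.5, -0.2]
width: 68.3
gripper_force: 0.0
```

```bash
python3 -c "
from h import *
to(461.4,-23.7,52.6)"
```

```text
t 24.5 pos [460.5 -23.4 149.6] yaw 1.568 tilt [-0.0024  0.0008] q1,q6 [-0.309 -0.306] F [-0.46 -0.5  -0.18] M [ 0.054  0.011 -0.046] w 68.3 g 0.0 tq6 -0.0598
shift [-0.0016  0.0047  0.3879]
```

drive_tool:
  commands: "0 0 0 0 0.001 0.1 -0.6;0 0 0 0 0.001 0.2 -0.6;0 0 0 0 0.001 0.3 -0.6;0 0 0 0 0.001 0.388 -0.6;0 0 0 0 0.001 0.388 -0.6;0 0 0 0 0.001 0.388 -0.6;0 0 0 0 0.001 0.388 -0.4;0 0 0 0 0.001 0.388 -0.2;0 0 0 0 0.001 0.388 0;0 0 0 0 0.001 0.388 0.04"
  squeeze: 20

```text
clock: 25.5
eef_pos: [462.0, -23.8, 54.4]
orientation: [0.708, 0.707, 0.0, 0.001]
force: [1.0, -0.1, 0.7]
width: 41.2
gripper_force: 0.0
```

drive_tool:
  commands: "0 0 0 0 0 0 0.07;0 0 0 0 0 0 0.1;0 0 0 0 0 0 0.12;0 0 0 0 0 0 0.15;0 0 0 0 0 0 0.2;0 0 0 0 0 0 0.2"

```text
clock: 26.1
eef_pos: [461.6, -23.7, 53.9]
orientation: [0.708, 0.707, -0.0, 0.0]
force: [-0.1, 0.0, 4.0]
width: 37.4
gripper_force: 19.8
```

```bash
python3 -c "
from h import *
st()"
```

```text
t 26.1 pos [461.6 -23.7  53.9] yaw 1.569 tilt [ 0.     -0.0001] q1,q6 [-0.309 -0.307] F [-0.06  0.02  4.03] M [-0.008  0.249  0.003] w 37.4 g 19.8 tq6 -0.002
```

drive_tool:
  commands: "0 0 0 0 0 -0.0012 0.2;0 0 0 0 0 -0.0012 0.2;0 0 -0.016 0 0 -0.0016 0.2;0 0 -0.032 0 0 -0.002 0.2;0 0 -0.048 0 0 -0.0024 0.2;0 0 -0.064 0 0 -0.0027 0.2;0 0 -0.08 0 0 -0.003 0.2;0 0 -0.08 0 0 -0.003 0.2;0 0 -0.08 0 0 -0.003 0.2"
  squeeze: 40

```text
clock: 27.0
eef_pos: [461.6, -23.7, 54.5]
orientation: [0.511, 0.86, -0.0, -0.0]
force: [-1.5, -0.4, 1.9]
width: 36.4
gripper_force: 39.8
```

```bash
python3 -c "
from h import *
st()"
```

```text
t 27.0 pos [461.6 -23.7  54.5] yaw 2.07 tilt [-0.0001 -0.0002] q1,q6 [-0.309 -0.808] F [-1.47 -0.38  1.93] M [-0.045  0.088  0.117] w 36.4 g 39.8 tq6 -0.021
```

drive_tool:
  commands: "0 0 0.008 0 0 0.0002 0.2;0 0 0.016 0 0 0.0004 0.2;0 0 0.024 0 0 0.0005 0.2;0 0 0.032 0 0 0.0007 0.2"

```text
clock: 27.4
eef_pos: [461.6, -23.7, 54.4]
orientation: [0.595, 0.804, -0.0, 0.0]
force: [-0.4, -1.5, 2.3]
width: 37.0
gripper_force: 39.7
```

```bash
python3 -c "
from h import *
st()"
```

```text
t 27.4 pos [461.6 -23.7  54.4] yaw 1.867 tilt [ 0.0001 -0.0002] q1,q6 [-0.309 -0.605] F [-0.4  -1.46  2.27] M [-0.047  0.201  0.148] w 37.0 g 39.7 tq6 -0.5225
```

drive_tool:
  commands: "0 0 0.008 0 0 0.0002 0.2;0 0 0.016 0 0 0.0004 0.2"

```text
clock: 27.6
eef_pos: [461.6, -23.7, 54.3]
orientation: [0.635, 0.773, -0.0, 0.0]
force: [-0.4, -0.6, 2.5]
width: 36.8
gripper_force: 39.8
```

```bash
python3 -c "
from h import *
st()"
```

```text
t 27.6 pos [461.6 -23.7  54.3] yaw 1.766 tilt [-0.     -0.0001] q1,q6 [-0.309 -0.504] F [-0.35 -0.58  2.52] M [-0.06   0.136  0.129] w 36.8 g 39.8 tq6 -0.5076
```

drive_tool:
  commands: "0 0 0.008 0 0 0.0002 0.2;0 0 0.016 0 0 0.0004 0.2"

```text
clock: 27.8
eef_pos: [461.6, -23.7, 54.2]
orientation: [0.673, 0.74, -0.0, 0.0]
force: [-0.6, -0.6, 3.0]
width: 36.7
gripper_force: 39.8
```

```bash
python3 -c "
from h import *
st()"
```

```text
t 27.8 pos [461.6 -23.7  54.2] yaw 1.666 tilt [ 0.0001 -0.0002] q1,q6 [-0.309 -0.404] F [-0.58 -0.56  3.02] M [-0.072  0.121  0.136] w 36.7 g 39.8 tq6 -0.4924
```

drive_tool:
  commands: "0 0 0 0 0 0 0.2;0 0 0 0 0 -0.001 0.2;0 0 0 0 0 -0.001 0.1;0 0 0 0 0 -0.001 0;0 0 0 0 0 -0.001 -0.2;0 0 0 0 0 -0.001 -0.6;0 0 0 0 0 -0.001 -0.6;0 0 0 0 0 -0.001 -0.6"

```text
clock: 28.6
eef_pos: [461.6, -23.7, 54.5]
orientation: [0.671, 0.741, 0.0, 0.0]
force: [0.6, 0.5, 0.7]
width: 68.4
gripper_force: 0.0
```

drive_tool:
  commands: "0 0 0 0 0 -0.2 -0.6;0 0 0 0 0 -0.4 -0.6;0 0 0 0 0 -0.4 -0.6;0 0 0 0 0 -0.4 -0.6;0 0 0 0 0 -0.4 -0.6;0 0 0 0 0 -0.4 -0.6;0 0 0 0 0 -0.4 -0.6"

```text
clock: 29.3
eef_pos: [460.7, -23.4, 153.1]
orientation: [0.671, 0.741, -0.001, -0.001]
force: [1.0, 0.7, 0.2]
width: 68.3
gripper_force: 0.0
```

```bash
python3 -c "
from h import *
st()
f=manip.grab_frame('side')['frame'];o=np.load('pics/side.npy',allow_pickle=True).item()['frame']
cv2.imwrite('pics/end.png',np.hstack([cv2.resize(x[130:230,200:300,::-1],None,fx=4,fy=4) for x in(o,f)]))
"
```

```text
t 29.3 pos [460.7 -23.4 153.1] yaw 1.67 tilt [-0.0026  0.0008] q1,q6 [-0.309 -0.408] F [0.97 0.72 0.17] M [-0.004  0.034  0.024] w 68.3 g 0.0 tq6 -0.0
```

View pics/end.png

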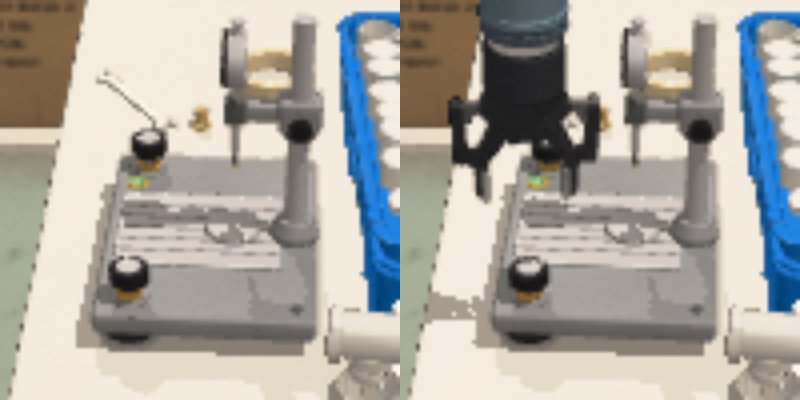

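The before and after views match: the plate corner is at (95,330) in both, and the gripper hangs clear above the right knob.

```bash
python3 -c "
from rig import manip
print(manip.job_done())"
```

```text
the job is handed in; nothing more can be done
None
```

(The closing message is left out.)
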